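# Unclamp the kit carrier and hang it level on the stand pin

### The arm

A 6-joint arm with a two-finger parallel gripper is mounted at the origin on the work surface. World frame = base frame: x ahead of the robot, y to its left, z up, the work surface at z = 0. Lengths are in mm, angles in rad, forces in N, time in s.
With the tool pointing down it reaches from about 350 to 875 mm from the base axis. Payload 4.2 kg.
Tool frame: the origin (TCP) lies at the very end of the fingers, on their centre line; the grasp point (between the pads) lies 19 mm behind it; z points along the fingers, y is the line along which they close (so a half turn about z gives the same grasp; the last joint's range is limited). The gripper opens to 85 mm and grips with 20 to 120 N. Pads are 22 mm wide; open, the fingers measure 114 mm over their backs; the gripper's body (76 mm by 85 mm) begins 54 mm behind the grasp point. The pads swing forward as they close: fully open they stand 13 mm farther back than shut.
Start: joints at [1.533, 0.385, 0.008, 0, -1.194, -0.259], TCP at [182.756, 597.662, 231.312] pointing down, gripper open.
Joint ranges: [-3.14, 3.14], [-1.21, 2.06], [-1.07, 1.41], [-3.16, 2.05], [-2.99, -0.16], [-3.1, 3.1]. Speed limits (rad/s): [2.79, 2.79, 3.14, 3.14, 3.14, 3.14].

### API

Orientations are given as a unit quaternion [x, y, z, w].
In Python, from bench import arm, optics gives the robot as it stands. The module is installed in compiled form; this text tells all that it offers.
- The arm moves only by the tool step_arm, never from a script. Its argument "motion" is a list of rows, each an object with "dr": the turn, a rotation vector about the tool's x, y, z in units of 8 degrees (1.0 is 8 degrees), a list of three; "slide": the shift along the tool's x, y, z in mm, a list of three; "jaw": the finger opening in mm, from 0 to 85.4. A call has exactly 8 rows; each row is the pose to reach, as a shift and turn from the pose commanded when the call began, along the tool's axes at that moment; what a row does not reach only later rows make up. A row lasts 1/8 s, in which the tool goes at most 62.5 mm and 10.7 degrees, less where a joint would pass 70% of its speed; a pose out of reach is approached as far as the arm can. A call with a gripper value outside its range is refused whole. The fingers move at their own pace and stop on an object; the grip force is fixed at half the most. Time passes only in rows, so rows that repeat a pose let the fingers close, or fill a call up. It gives the time, the measured TCP pose, the force, the opening and the grip force at its end, in the units of the state.
- arm.read_state(): the state, without advancing time (a new reading comes with each control period).
- optics.get_image(name): name is "side" or "top" or "wrist"; returns the picture (400x640x3 uint8, blue, green, red); there is no depth.
- optics.camera_info(name): a dict with "camera_matrix" (3x3 intrinsics, pixels), "k1" (the pictures are not rectified: a ray, as slopes to the right and down, at radius r is drawn at 1 + k1 r^2 times it, then the intrinsics apply), "view" (4x4, takes a point from world to camera coordinates); the wrist camera has in their place "T_tool_cam" (4x4, takes a point from camera to tool coordinates, whose origin is the TCP and whose axes are the flange's). Camera axes: x right, y up, looking along -z (the intrinsics and any distortion apply to the point x, -y, -z); pixel columns grow to the right and rows downward; lengths in mm; the calibration is good to about 2 mm. A picture is of the moment at which its call begins: read the wrist's pose just before it. camera_info takes no time and is no camera call.
- arm.job_done(): hands the job in; it is judged then, once.
The state is a dict: "clock": time; "joints": joint angles; "joint_vel": joint speeds; "joint_efforts": joint torques, N m; "position": TCP position; "ee_rot": TCP orientation; "contact_force": force on the tool from outside, world axes, zero at the start; "wrist_torque": the same for the moment, N m; "gripper_width": finger opening in mm; "grasp_force": force on a finger pad.
Only numpy, scipy, OpenCV 4.12 (cv2) and the standard library are available. Lean on these libraries where they do the work, as an engineer would, in place of code of your own. Each camera call takes 0.05 s, during which the arm holds its last target. There are 200 camera calls.

### The job

Swing the red cam clamp's lever open to free the blue carrier that holds the motor and the pulley, leaving the carrier in place while you do so. Then lift the carrier out and hang it on the stand's pin by the one of its five holes that makes it hang level with its load, so that motor and pulley stay in their pockets; let go of it and leave the other things on the table where they are.

Things in the scene. Friction and masses are not known exactly. Their poses are not given: they have to be found in the camera images.
- fixture: Fixed aluminium plate 105 x 160 x 12 mm with the red clamp. Origin on the table under the clamped carrier's middle; x points from the lever side to the back, z up. Low red jaws, 18 mm high over the plate, hold the carrier's foot with 2.5 mm play; it comes out straight up. At first the carrier stands on this plate, its axes parallel to these.
- pivot (a point): Centre of the lever's upright hinge, 42 mm in front (-x) of the fixture's origin, given at 40 mm above the table.
- lever (a joint): Red cam lever on the upright pivot. 0 = closed: handle along the fixture's -x, cam nose over the carrier's foot, which cannot be lifted. Opens anticlockwise seen from above (knob goes towards the fixture's -y), stop at 1.5 rad; the nose is clear of the foot from about 1 rad. Starts between 0 and 0.25. Takes 1 to 2 N at the knob, stays where left.
- lever_knob (a point): Centre of the upright black knob, 18 mm in diameter and 45 mm tall (22 to 67 mm above the table), at the end of the lever, 80 mm from the pivot. It can be pushed sideways.
- carrier_center (a point): Blue carrier, 160 g, balanced about its middle: upright T-shaped plate 6 mm thick, 150 tall, with a square pocket (46 wide, 20 deep) at the foot 50 mm to +y and -y. Point 75 mm above its underside, 75 below its straight top edge. x = plate normal, y = along the holes, z up. Upper bar 144 mm long; holes 40 mm below the top edge; the solid 30 mm rim above them can be gripped across the 6 mm.
- hole1 (a point): Centre of the hole 52 mm towards -y of the carrier's middle line, 110 mm above its underside; 20 mm in diameter, through the 6 mm plate along the carrier's x.
- hole2 (a point): Centre of the hole 26 mm towards -y of the carrier's middle line, 110 mm above its underside; 20 mm in diameter, through the 6 mm plate along the carrier's x.
- hole3 (a point): Centre of the hole on the carrier's middle line (the middle hole), 110 mm above its underside; 20 mm in diameter, through the 6 mm plate along the carrier's x.
- hole4 (a point): Centre of the hole 26 mm towards +y of the carrier's middle line, 110 mm above its underside; 20 mm in diameter, through the 6 mm plate along the carrier's x.
- hole5 (a point): Centre of the hole 52 mm towards +y of the carrier's middle line, 110 mm above its underside; 20 mm in diameter, through the 6 mm plate along the carrier's x.
- motor_center (a point): Copper-coloured motor can of 240 g, 36 mm in diameter and 46 mm tall with a short shaft on top, standing loose in one of the carrier's two pockets (either one). Point at the middle of the can.
- pulley_center (a point): White nylon pulley of 20 g, 36 mm in diameter and 30 mm tall, standing loose in the other pocket. Point at its middle.
- stand: Fixed hanging stand. Origin on the table under the root of the pin; the pin points along the stand's -x, level, 170 mm above the table. An upright of 22 x 30 mm behind the root reaches 175 mm high; steel foot 12 mm thick.
- pin_mid (a point): Point on the axis of the steel pin, 50 mm out from its root; the pin is a square bar, 8 x 8 mm, flat side up. A good place for the plate to hang.
- pin_tip (a point): Free end of the pin, about 100 mm out from the root: an orange ball 11 mm in diameter. A hole goes on over it along the stand's +x.
- enclosure: Clear polycarbonate enclosure half, an open box 90 x 130 x 40 mm; loose, not to be disturbed. Origin under its centre.
- encoder: Dark green encoder wheel lying flat, 52 mm in diameter, 6 mm thick; loose, not to be disturbed. Origin under its centre.
- driver: Screwdriver lying on the table, 180 mm long along its x; loose, not to be disturbed.

How it is judged:
By the outcome, as a careful person would: the job done as asked, in the order asked, and still so for the second after the job is handed in, with the robot touching nothing.
It also fails if it takes over 64 s, if anything falls off the work surface, if the arm or the gripper's body presses on something with over 40 N, if the wrist force passes 120 N, or if a joint passes its speed limit or range.

## Working session

There is one attempt and no reset: what is moved stays moved. The work goes in short steps, Python scripts to look and compute and a tool call to move; the robot and the scene stay as the last step left them, time stands still between calls to the robot, and variables do not carry over. Pictures are saved under pics/ and viewed, at most 10 in all, crops included, and the job is handed in when it is done.

Besides the shell and the picture viewer there is one more tool, called after "Request:" as name(argument=value, ...) on one line, values as JSON. step_arm: Moves the arm, as the interface text tells. Its arguments: {"type":"object","properties":{"motion":{"type":"array","items":{"type":"object","properties":{"dr":{"type":"array","items":{"type":"number"}},"slide":{"type":"array","items":{"type":"number"}},"jaw":{"type":"number"}}}}},"required":["motion"]}

```bash
mkdir -p pics; python3 - <<'E'
from bench import arm, optics
import cv2,numpy as np
s=arm.read_state();print(s)
for n in("side","top","wrist"):
    cv2.imwrite(f"pics/{n}0.png",optics.get_image(n)); print(n,{k:np.round(v,4).tolist() for k,v in optics.camera_info(n).items() if not isinstance(v,str)})
E
```

```text
{'clock': 0.0, 'joints': array([ 1.53258618e+00,  3.85548479e-01,  6.63247936e-03, -5.10186649e-04,
       -1.19400033e+00, -2.58614196e-01]), 'joint_vel': array([ 4.86884706e-05, -3.68485244e-04,  6.09494463e-04, -2.35665319e-03,
        1.47771875e-03,  3.45786284e-04]), 'joint_efforts': array([-9.24878404e-04, -3.92292023e+01,  1.88399345e+01,  4.18623984e+00,
       -4.69921360e-03, -1.76374542e-06]), 'position': array([182.60251445, 597.11959751, 230.22740423]), 'ee_rot': array([ 9.88992609e-01, -1.47960936e-01, -1.19082279e-04,  1.07964651e-03]), 'contact_force': array([ 0.44028252, -0.02663856, -0.07687815]), 'wrist_torque': array([ 0.01027814, -0.01215509, -0.01789668]), 'grasp_force': 0.0, 'gripper_width': 85.11929925854356}
side {'camera_matrix': [[385.4855, 0.0, 317.9768], [0.0, 385.4855, 203.7477], [0.0, 0.0, 1.0]], 'k1': 0.0109, 'view': [[-0.7231, -0.6907, 0.0064, 420.7834], [0.3931, -0.4039, 0.826, -334.2559], [-0.568, 0.5998, 0.5636, -486.5378], [0.0, 0.0, 0.0, 1.0]]}
top {'camera_matrix': [[452.0412, 0.0, 325.5419], [0.0, 452.0412, 190.9087], [0.0, 0.0, 1.0]], 'k1': -0.1101, 'view': [[-0.0188, -0.9996, 0.0225, -15.8276], [0.9974, -0.0172, 0.0697, -630.5952], [-0.0693, 0.0238, 0.9973, -1249.8449], [0.0, 0.0, 0.0, 1.0]]}
wrist {'camera_matrix': [[350.424, 0.0, 313.8099], [0.0, 350.424, 200.0688], [0.0, 0.0, 1.0]], 'k1': 0.0092, 'T_tool_cam': [[0.0003, 0.9489, 0.3155, 80.8705], [1.0, 0.0002, -0.0017, -1.3694], [-0.0016, 0.3155, -0.9489, -141.8956], [0.0, 0.0, 0.0, 1.0]]}
```

View pics/top0.png

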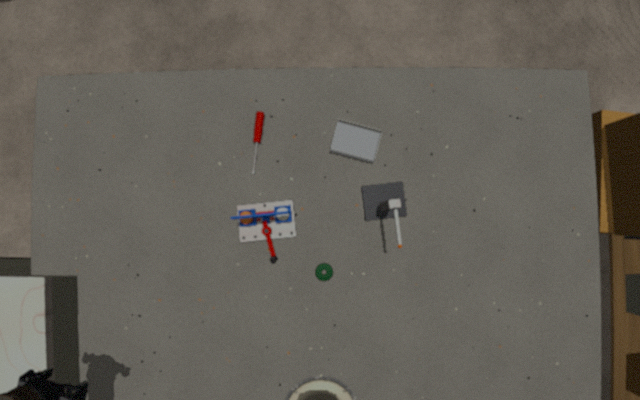

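View pics/side0.png

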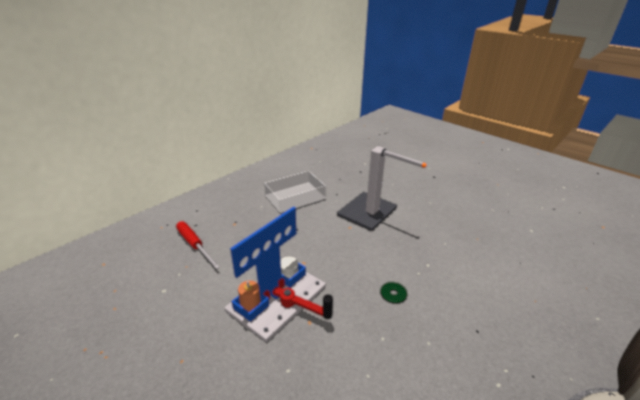

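The top view shows the fixture at (267,222) with the lever and knob pointing to the robot (273,260), the stand at (390,203) with its pin tip at (401,247), the encoder at (324,272), the box at (355,142) and the driver at (258,140). In the side view the motor is in the near pocket at (248,293) and the pulley is at (290,265). The side view also shows the orange tip at (424,165) and the knob at (327,306).

```bash
cat > h.py <<'E'
from bench import arm, optics
import cv2,numpy as np
from scipy.spatial.transform import Rotation as R
def cam(n):
    c=optics.camera_info(n)
    if n=="wrist":
        s=arm.read_state(); T=np.eye(4);T[:3,:3]=R.from_quat(s["ee_rot"]).as_matrix();T[:3,3]=s["position"]
        M=T@np.array(c["T_tool_cam"])
    else: M=np.linalg.inv(np.array(c["view"]))
    return np.array(c["camera_matrix"]),c["k1"],M
def ray(C,uv):
    K,k1,M=C; d=np.array([(uv[0]-K[0,2])/K[0,0],(uv[1]-K[1,2])/K[1,1]]); p=d.copy()
    for _ in range(8): p=d/(1+k1*(p@p))
    v=M[:3,:3]@np.array([p[0],-p[1],-1]); return M[:3,3],v/np.linalg.norm(v)
def onz(C,uv,z):
    o,v=ray(C,uv); return o+v*(z-o[2])/v[2]
def tri(r1,r2):
    A=np.array([r1[1],-r2[1]]).T; t=np.linalg.lstsq(A,r2[0]-r1[0],rcond=None)[0]
    a=r1[0]+t[0]*r1[1]; b=r2[0]+t[1]*r2[1]; return (a+b)/2,np.linalg.norm(a-b)
def proj(C,p):
    K,k1,M=C; q=np.linalg.inv(M)@np.append(p,1); s=np.array([q[0],-q[1]])/-q[2]; s*=1+k1*(s@s); return K[:2,:2]@s+K[:2,2]
def blobs(m,amin=4):
    n,l,st,ce=cv2.connectedComponentsWithStats(m.astype(np.uint8)); return [(st[i,4],np.round(ce[i],1).tolist()) for i in range(1,n) if st[i,4]>=amin]
E
python3 - <<'E'
from h import *
t=cv2.imread("pics/top0.png");s=cv2.imread("pics/side0.png")
a=cv2.resize(t[180:280,220:420],None,fx=4,fy=4,interpolation=cv2.INTER_CUBIC)
b=cv2.resize(s[195:345,215:355],None,fx=4,fy=4,interpolation=cv2.INTER_CUBIC)
cv2.imwrite("pics/ta.png",a);cv2.imwrite("pics/sb.png",b)
for im,nm in((t,"t"),(s,"s")):
    h=cv2.cvtColor(im,cv2.COLOR_BGR2HSV).astype(int)
    for lo,hi,c in((5,14,"orange"),(100,125,"blue")):
        print(nm,c,blobs((h[...,0]>=lo)&(h[...,0]<=hi)&(h[...,1]>120)&(h[...,2]>70)))
    print(nm,"black",[x for x in blobs(im.max(2)<45,8)])
E
```

```text
t orange [(np.int32(8), [242.5, 213.2]), (np.int32(5), [247.8, 212.2]), (np.int32(34), [246.1, 220.9]), (np.int32(9), [399.6, 245.8]), (np.int32(6), [268.8, 248.8])]
t blue [(np.int32(220), [267.1, 215.1]), (np.int32(19), [252.1, 223.3]), (np.int32(8), [242.2, 224.6])]
t black [(np.int32(284), [597.3, 146.9]), (np.int32(2335), [625.1, 174.2]), (np.int32(130), [382.2, 210.8]), (np.int32(23), [273.4, 259.3]), (np.int32(38), [635.3, 281.4]), (np.int32(9), [62.6, 279.3]), (np.int32(11), [629.2, 278.1]), (np.int32(13), [65.5, 287.0]), (np.int32(9), [632.3, 290.8]), (np.int32(12), [637.2, 292.5]), (np.int32(10), [628.5, 299.6]), (np.int32(13), [71.5, 301.5]), (np.int32(19), [634.6, 306.7]), (np.int32(8), [65.4, 306.8]), (np.int32(10), [636.4, 312.3]), (np.int32(11), [66.4, 321.7]), (np.int32(19), [58.4, 326.1]), (np.int32(12), [69.5, 329.2]), (np.int32(10), [60.5, 332.6]), (np.int32(10), [63.2, 338.1]), (np.int32(12), [55.2, 340.8]), (np.int32(12), [59.1, 345.6]), (np.int32(10), [68.2, 344.7]), (np.int32(17), [72.9, 350.6]), (np.int32(8), [64.0, 356.8]), (np.int32(343), [633.4, 372.4]), (np.int32(9), [62.1, 365.2]), (np.int32(1558), [46.6, 388.0]), (np.int32(8), [66.6, 371.9]), (np.int32(9), [76.6, 373.6]), (np.int32(10), [67.3, 377.1]), (np.int32(9), [72.4, 378.0])]
s orange [(np.int32(15), [423.6, 164.6]), (np.int32(409), [248.8, 295.1])]
s blue [(np.int32(12124), [421.7, 50.5]), (np.int32(305), [535.7, 6.5]), (np.int32(928), [628.7, 25.4]), (np.int32(2597), [608.9, 99.1]), (np.int32(2918), [265.0, 258.9]), (np.int32(9), [273.4, 295.7])]
s black [(np.int32(198), [517.4, 13.6]), (np.int32(109), [550.2, 8.4]), (np.int32(12), [378.3, 215.1]), (np.int32(164), [327.4, 306.5]), (np.int32(692), [628.0, 366.7])]
```

View pics/ta.png

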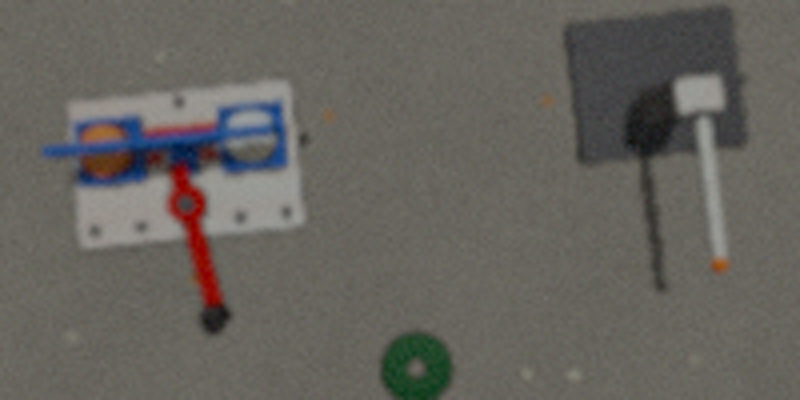

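View pics/sb.png

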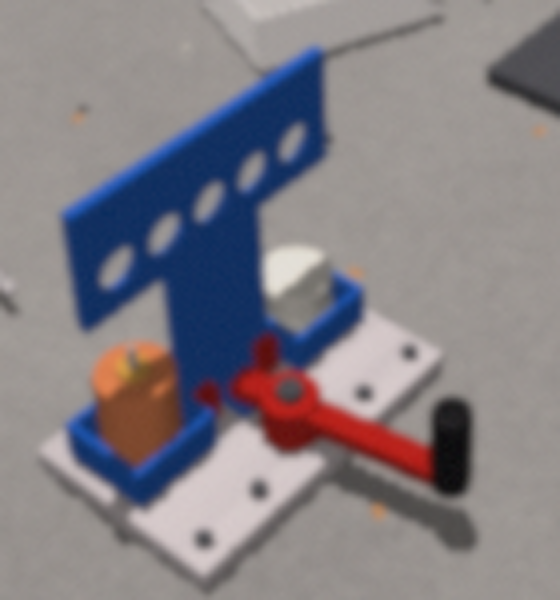

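The crops show motor at +y (left in the top view), so hole4 is the candidate. The top crop gives the plate corners at (68,101), (290,80), (305,222) and (80,249).

```bash
python3 - <<'E'
from h import *
T=cam("top");S=cam("side");P=lambda x,y:np.array([x,y])/4-.375+[220,180]
Q=lambda x,y:np.array([x,y])/4-.375+[215,195]
c=[onz(T,P(*u),12) for u in((68,101),(290,80),(305,222),(80,249))]
print("corners",np.round(c,1).tolist(), [np.linalg.norm(c[i]-c[(i+1)%4]).round(1) for i in range(4)])
print("plate mid",np.mean(c,0).round(1)); 
e=c[0]-c[1]+c[3]-c[2]; print("yaw(y axis)",np.arctan2(-e[0],e[1]))
a,b=tri(ray(T,P(43,152)),ray(S,Q(66,212))),tri(ray(T,P(274,129)),ray(S,Q(320,48)))
print("top edge",a,b,np.linalg.norm(a[0]-b[0]),"yaw",np.arctan2(-(a[0]-b[0])[0],(a[0]-b[0])[1]))
print("knob",tri(ray(T,[273.4,258.8]),ray(S,[327.9,301])), onz(T,[273.4,259.3],67))
print("pivot top",onz(T,P(186,204),45))
print("tip",tri(ray(T,[399.6,245.8]),ray(S,[423.6,164.6])),onz(T,[399.8,246],170))
u=[onz(T,P(*u),175) for u in((675,78),(720,75),(725,107),(678,112))];print("upr",np.round(u,1).tolist(),np.mean(u,0))
print("root front",onz(T,P(704,112),172))
print("foot",[onz(T,P(*u),12).round(1).tolist() for u in((567,25),(732,7),(746,147),(580,162))])
print("enc",onz(T,[324,272],6))
s=arm.read_state();print("tool axes\n",R.from_quat(s["ee_rot"]).as_matrix().round(3))
E
```

```text
corners [[595.6, 225.0, 12.0], [607.8, 67.6, 12.0], [507.5, 58.5, 12.0], [491.2, 217.4, 12.0]] [np.float64(157.9), np.float64(100.7), np.float64(159.7), np.float64(104.8)]
plate mid [550.5 142.1  12. ]
yaw(y axis) 0.0899616639209873
top edge (array([558.17613165, 215.07975484, 163.98622637]), np.float64(1.430007622704852)) (array([570.47318233,  71.24139243, 161.81510545]), np.float64(2.1963910010617087)) 144.37938122378534 yaw 0.08528477270905803
knob (array([445.84807326, 118.82060047,  56.17316755]), np.float64(0.6101050028975478)) [445.1222538  117.62663299  67.        ]
pivot top [522.12513344 138.59260619  45.        ]
tip (array([ 480.66967358, -204.43523653,  172.3467321 ]), np.float64(1.2360097345664274)) [ 479.49992633 -205.68704889  170.        ]
upr [[596.4, -179.3, 175.0], [597.8, -207.6, 175.0], [577.8, -210.1, 175.0], [575.3, -180.6, 175.0]] [ 586.826834   -194.41892853  175.        ]
root front [ 575.05184053 -197.4244523   172.        ]
foot [[643.5, -129.7, 12.0], [654.5, -248.5, 12.0], [554.3, -255.6, 12.0], [546.1, -136.6, 12.0]]
enc [401.85853913 -18.89728136   6.        ]
tool axes
 [[ 0.956 -0.293 -0.   ]
 [-0.293 -0.956 -0.002]
 [ 0.     0.002 -1.   ]]
```

```bash
cat >> h.py <<'E'
def plan(pts,yaw_y=None):
    """pts: world TCP targets; prints slides in the present tool axes, and the z turn (units of 8deg) to bring tool y to heading yaw_y (deg)"""
    s=arm.read_state();M=R.from_quat(s["ee_rot"]).as_matrix()
    print("t",round(s["clock"],2),"pos",s["position"].round(1),"F",s["contact_force"].round(1),"w",round(s["gripper_width"],1),"g",round(s["grasp_force"],1))
    h=np.degrees(np.arctan2(M[1,1],M[0,1])); print("y heading",h.round(2))
    if yaw_y is not None:
        Rt=np.array([[np.sin(np.radians(yaw_y))*-1,np.cos(np.radians(yaw_y)),0],[np.cos(np.radians(yaw_y)),np.sin(np.radians(yaw_y)),0],[0,0,-1]]).T
        c,sn=np.cos(np.radians(yaw_y)),np.sin(np.radians(yaw_y)); y=np.array([c,sn,0]);z=np.array([0,0,-1.]);x=np.cross(y,z)
        print("dr",(np.degrees(R.from_matrix(M.T@np.array([x,y,z]).T).as_rotvec())/8).round(3))
    for p in pts: print(np.round(p,1),"->",(M.T@(np.array(p)-s["position"])).round(1))
E
sed -i '/Rt=np.array/d' h.py
python3 -c "
from h import *
plan([[433,161,230],[433,161,42]],-175.1)"
```

```text
t 0.15 pos [182.6 597.3 230.5] F [0.5 0.2 0.9] w 85.2 g 0.0
y heading -107.01
dr [ 1.000e-02 -8.000e-03  8.511e+00]
[433 161 230] -> [367.  343.9   1.1]
[433 161  42] -> [367.  343.6 189.1]
```

Request:
step_arm(motion=[{"dr": [0,0,1.2],"slide": [46,43,0],"jaw": 0},{"dr": [0,0,2.4],"slide": [92,86,0],"jaw": 0},{"dr": [0,0,3.6],"slide": [138,129,0],"jaw": 0},{"dr": [0,0,4.8],"slide": [184,172,0],"jaw": 0},{"dr": [0,0,6],"slide": [230,215,0],"jaw": 0},{"dr": [0,0,7.2],"slide": [276,258,0],"jaw": 0},{"dr": [0,0,8.3],"slide": [322,301,0],"jaw": 0},{"dr": [0,0,8.51],"slide": [367,344,0],"jaw": 0}])

```text
clock: 1.15
position: [432.2, 162.1, 231.4]
ee_rot: [0.736, -0.677, 0.0, -0.0]
contact_force: [1.5, 1.6, -0.1]
gripper_width: -0.0
grasp_force: 0.0
```

```bash
python3 - <<'E'
from h import *
cv2.imwrite("pics/w1.png",optics.get_image("wrist"))
pts=[[433,161,42]]
for th in (.3,.5,.7,.9,1.1,1.3,1.4):
    f=th+.085; pts.append(np.array([522.5-80*np.cos(f)-23*np.sin(f),139.3-80*np.sin(f)+23*np.cos(f),42]))
plan(pts,-175.1)
E
```

```text
t 1.2 pos [433.9 156.9 231.2] F [ 2.2 -1.9  1.1] w -0.2 g 0.0
y heading -175.54
dr [ 0.006 -0.016 -0.055]
[433 161  42] -> [ -4.6   0.4 189.2]
[439.7 130.6  42. ] -> [ 26.3  -3.9 189.3]
[443.1 114.3  42. ] -> [ 42.8  -6.  189.3]
[449.7  99.   42. ] -> [ 58.5 -11.4 189.3]
[459.1  85.4  42. ] -> [ 72.9 -19.7 189.4]
[471.1  73.8  42. ] -> [ 85.3 -30.8 189.4]
[485.1  64.9  42. ] -> [ 95.3 -44.1 189.4]
[492.7  61.6  42. ] -> [ 99.2 -51.4 189.4]
```

View pics/w1.png

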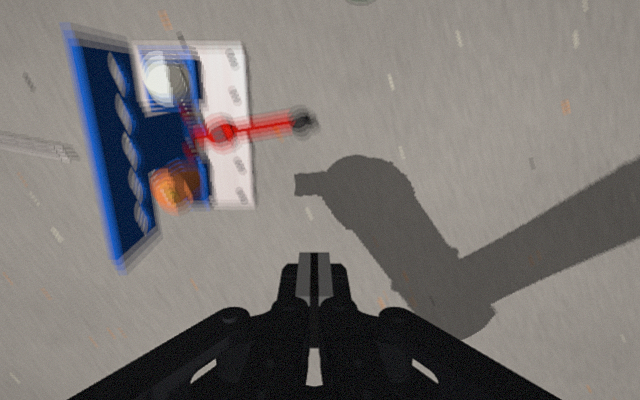

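The knob is at (305,122) and the closed tips are at (314,258), about 34 px or 14 mm wide. The picture is blurred because the arm was still settling. Descending beside the knob.

Request:
step_arm(motion=[{"slide": [0,0,30],"jaw": 0},{"slide": [0,0,75],"jaw": 0},{"slide": [0,0,120],"jaw": 0},{"slide": [0,0,160],"jaw": 0},{"slide": [0,0,185],"jaw": 0},{"slide": [0,0,189],"jaw": 0},{"slide": [0,0,189],"jaw": 0},{"slide": [0,0,189],"jaw": 0}])

```text
$.motion[0]: bad value
```

```bash
python3 - <<'E'
from h import *
pts=[]
for th in (.2,.35,.5,.65,.8,.95,1.1,1.25,1.4):
    f=th+.085; pts.append(np.array([522.5-80*np.cos(f)-19*np.sin(f),139.3-80*np.sin(f)+19*np.cos(f),42]))
plan(pts,-175.1)
E
```

```text
t 1.2 pos [433.9 156.9 231.2] F [ 2.2 -1.9  1.1] w -0.2 g 0.0
y heading -175.54
dr [ 0.006 -0.016 -0.055]
[440.4 135.   42. ] -> [ 21.9  -5.  189.3]
[441.9 122.8  42. ] -> [ 34.2  -5.6 189.3]
[445.3 111.   42. ] -> [ 46.3  -8.  189.3]
[450.4  99.7  42. ] -> [ 57.8 -12.2 189.3]
[457.1  89.4  42. ] -> [ 68.7 -18.1 189.4]
[465.3  80.2  42. ] -> [ 78.5 -25.5 189.4]
[474.8  72.3  42. ] -> [ 87.1 -34.4 189.4]
[485.3  66.   42. ] -> [ 94.3 -44.4 189.4]
[496.7  61.2  42. ] -> [ 99.9 -55.4 189.4]
```

All three fields are needed in every row.

Request:
step_arm(motion=[{"dr": [0,0,0],"slide": [0,0,30],"jaw": 0},{"dr": [0,0,0],"slide": [0,0,75],"jaw": 0},{"dr": [0,0,0],"slide": [0,0,120],"jaw": 0},{"dr": [0,0,0],"slide": [0,0,160],"jaw": 0},{"dr": [0,0,0],"slide": [0,0,185],"jaw": 0},{"dr": [0,0,0],"slide": [0,0,189],"jaw": 0},{"dr": [0,0,0],"slide": [0,0,189],"jaw": 0},{"dr": [0,0,0],"slide": [0,0,189],"jaw": 0}])

```text
clock: 2.2
position: [432.4, 164.6, 43.5]
ee_rot: [0.737, -0.676, 0.0, -0.001]
contact_force: [1.0, -1.0, 0.5]
gripper_width: -0.2
grasp_force: 0.0
```

```bash
python3 - <<'E'
from h import *
pts=[]
for th in (.2,.35,.5,.65,.8,.95,1.1,1.25,1.4):
    f=th+.085; pts.append(np.array([522.5-80*np.cos(f)-19*np.sin(f),139.3-80*np.sin(f)+19*np.cos(f),42]))
plan(pts,-175.1)
E
```

```text
t 2.2 pos [432.4 164.6  43.5] F [ 1.  -1.   0.5] w -0.2 g 0.0
y heading -175.07
dr [-0.016  0.011  0.004]
[440.4 135.   42. ] -> [30.2 -5.4  1.5]
[441.9 122.8  42. ] -> [42.5 -5.9  1.4]
[445.3 111.   42. ] -> [54.6 -8.3  1.4]
[450.4  99.7  42. ] -> [ 66.2 -12.4   1.4]
[457.1  89.4  42. ] -> [ 77.1 -18.2   1.4]
[465.3  80.2  42. ] -> [ 86.9 -25.6   1.4]
[474.8  72.3  42. ] -> [ 95.6 -34.3   1.4]
[485.3  66.   42. ] -> [102.9 -44.3   1.4]
[496.7  61.2  42. ] -> [108.6 -55.2   1.5]
```

Request:
step_arm(motion=[{"dr": [0,0,0],"slide": [18,-5,1],"jaw": 0},{"dr": [0,0,0],"slide": [30,-5.5,1],"jaw": 0},{"dr": [0,0,0],"slide": [42.5,-6,1],"jaw": 0},{"dr": [0,0,0],"slide": [54.5,-8,1],"jaw": 0},{"dr": [0,0,0],"slide": [66,-12.5,1],"jaw": 0},{"dr": [0,0,0],"slide": [77,-18,1],"jaw": 0},{"dr": [0,0,0],"slide": [87,-25.5,1],"jaw": 0},{"dr": [0,0,0],"slide": [95.5,-34.5,1],"jaw": 0}])

```text
clock: 3.2
position: [473.8, 70.6, 40.9]
ee_rot: [0.737, -0.676, -0.0, 0.001]
contact_force: [-1.6, 0.9, 0.1]
gripper_width: -0.2
grasp_force: 0.6
```

```bash
python3 - <<'E'
from h import *
pts=[]
for th in (1.1,1.25,1.4):
    f=th+.085; pts.append(np.array([522.5-80*np.cos(f)-19*np.sin(f),139.3-80*np.sin(f)+19*np.cos(f),42]))
plan(pts,-175.1)
E
```

```text
t 3.2 pos [473.8  70.6  40.9] F [-1.6  0.9  0.1] w -0.2 g 0.6
y heading -175.12
dr [ 0.017 -0.006 -0.003]
[474.8  72.3  42. ] -> [-1.6 -1.1 -1.1]
[485.3  66.   42. ] -> [  5.6 -11.1  -1.1]
[496.7  61.2  42. ] -> [ 11.3 -22.   -1.1]
```

Contact at about 1.7 N, as expected. I'll finish the arc, then back off and rise.

Request:
step_arm(motion=[{"dr": [0,0,0],"slide": [5.5,-11,0],"jaw": 0},{"dr": [0,0,0],"slide": [11,-22,0],"jaw": 0},{"dr": [0,0,0],"slide": [11,-22,0],"jaw": 0},{"dr": [0,0,0],"slide": [8,5,0],"jaw": 0},{"dr": [0,0,0],"slide": [6,20,-40],"jaw": 20},{"dr": [0,0,0],"slide": [6,25,-100],"jaw": 50},{"dr": [0,0,0],"slide": [6,25,-160],"jaw": 50},{"dr": [0,0,0],"slide": [6,25,-200],"jaw": 50}])

```text
clock: 4.2
position: [450.4, 64.2, 244.8]
ee_rot: [0.737, -0.676, 0.001, -0.003]
contact_force: [1.4, -0.0, -0.4]
gripper_width: 50.1
grasp_force: 0.0
```

```bash
python3 - <<'E'
from h import *
cv2.imwrite("pics/s2.png",optics.get_image("side")[195:345,215:355].repeat(4,0).repeat(4,1))
t=optics.get_image("top"); cv2.imwrite("pics/t2.png",t)
T=cam("top");print([ (b,onz(T,b[1],67).round(1).tolist()) for b in blobs(t.max(2)<45,8) if 220<b[1][0]<330])
C=cam("wrist")
plan([[561.8,169,230],[561.8,169,140]],-175.1)
E
```

```text
[((np.int32(10), [295.1, 231.1]), [519.8, 58.1, 67.0]), ((np.int32(13), [288.3, 238.8]), [499.5, 76.7, 67.0]), ((np.int32(45), [290.2, 250.1]), [469.0, 72.0, 67.0]), ((np.int32(26), [232.2, 336.7]), [238.9, 232.0, 67.0]), ((np.int32(14), [288.2, 395.2]), [78.0, 84.7, 67.0])]
t 4.3 pos [452.5  64.9 246.8] F [0.7 1.3 0.1] w 50.1 g 0.0
y heading -175.01
dr [-0.086  0.024  0.011]
[561.8 169.  230. ] -> [ -94.2 -117.7   18.5]
[561.8 169.  140. ] -> [ -93.9 -116.6  108.5]
```

View pics/s2.png

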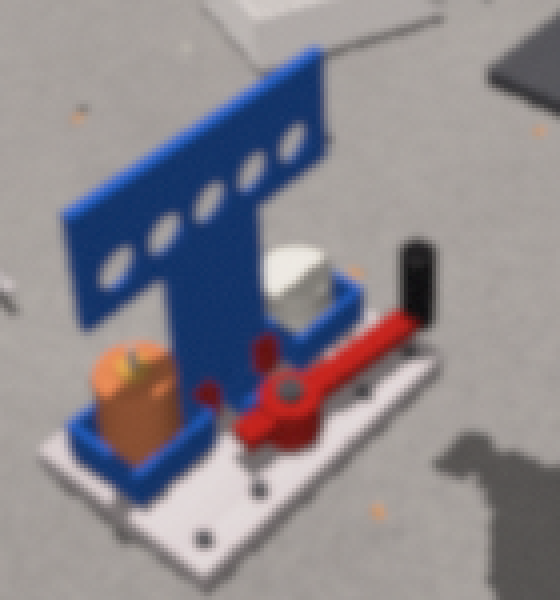

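The lever is open (handle parallel to the plate, nose clear) and the carrier has not moved. Next I go above the hole4 rim and check from close by.

Request:
step_arm(motion=[{"dr": [0,0,0],"slide": [-24,-29,4],"jaw": 50},{"dr": [0,0,0],"slide": [-47,-58,9],"jaw": 50},{"dr": [0,0,0],"slide": [-71,-88,14],"jaw": 50},{"dr": [0,0,0],"slide": [-90,-112,18],"jaw": 50},{"dr": [0,0,0],"slide": [-94,-117.5,28],"jaw": 50},{"dr": [0,0,0],"slide": [-94,-117.5,38],"jaw": 50},{"dr": [0,0,0],"slide": [-94,-117.5,38],"jaw": 50},{"dr": [0,0,0],"slide": [-94,-117.5,38],"jaw": 50}])

```text
clock: 5.3
position: [558.5, 166.9, 203.8]
ee_rot: [0.737, -0.676, 0.0, -0.0]
contact_force: [-0.8, 0.2, 0.1]
gripper_width: 50.0
grasp_force: 0.0
```

```bash
python3 - <<'E'
from h import *
plan([[562.1,169.1,138]],-175.1)
im=optics.get_image("wrist");cv2.imwrite("pics/w3.png",im)
C=cam("wrist")
# expected projections of top edge ends
for p in([558.2,215,162],[570.5,71.3,162],[562.1,169.1,162]): print(proj(C,p).round(1))
E
```

```text
t 5.3 pos [558.5 166.9 203.8] F [-0.8  0.2  0.1] w 50.0 g 0.0
y heading -175.1
dr [-0.004  0.001  0.   ]
[562.1 169.1 138. ] -> [-1.9 -3.8 65.8]
[308.3 303.5]
[306.9  47.5]
[308.  234.3]
```

View pics/w3.png

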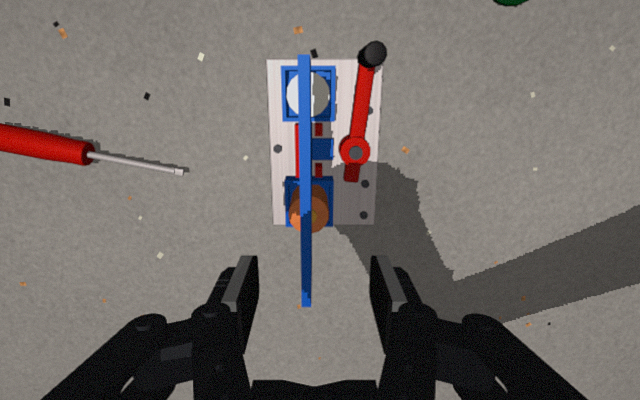

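The plate's top edge runs from (305,55) to (306,305), 2 px left of prediction (about 1 mm). The fingers straddle it, so I descend and grip.

Request:
step_arm(motion=[{"dr": [0,0,0],"slide": [-2,-5,0],"jaw": 50},{"dr": [0,0,0],"slide": [-2,-5,15],"jaw": 45},{"dr": [0,0,0],"slide": [-2,-5,35],"jaw": 40},{"dr": [0,0,0],"slide": [-2,-5,55],"jaw": 40},{"dr": [0,0,0],"slide": [-2,-5,65],"jaw": 40},{"dr": [0,0,0],"slide": [-2,-5,66],"jaw": 40},{"dr": [0,0,0],"slide": [-2,-5,66],"jaw": 20},{"dr": [0,0,0],"slide": [-2,-5,66],"jaw": 12}])

```text
clock: 6.35
position: [564.0, 170.1, 138.1]
ee_rot: [0.737, -0.676, 0.0, -0.001]
contact_force: [-0.3, 1.1, -0.1]
gripper_width: 12.1
grasp_force: 0.0
```

Request:
step_arm(motion=[{"dr": [0,0,0],"slide": [0,0,0],"jaw": 8},{"dr": [0,0,0],"slide": [0,0,0],"jaw": 4},{"dr": [0,0,0],"slide": [0,0,0],"jaw": 2},{"dr": [0,0,0],"slide": [0,0,0],"jaw": 0},{"dr": [0,0,0],"slide": [0,0,0],"jaw": 0},{"dr": [0,0,0],"slide": [0,0,0],"jaw": 0},{"dr": [0,0,0],"slide": [0,0,-2],"jaw": 0},{"dr": [0,0,0],"slide": [0,0,-4],"jaw": 0}])

```text
clock: 7.35
position: [562.6, 169.4, 139.7]
ee_rot: [0.737, -0.676, -0.001, 0.001]
contact_force: [-0.2, -0.5, -4.3]
gripper_width: 5.1
grasp_force: 58.4
```

```bash
python3 - <<'E'
from h import *
plan([],-175.1); print(arm.read_state()["wrist_torque"].round(2))
E
```

```text
t 7.35 pos [562.6 169.4 139.7] F [-0.2 -0.5 -4.3] w 5.1 g 58.4
y heading -175.12
dr [ 0.023 -0.006 -0.002]
[ 0.   -0.03 -0.01]
```

The load is off the plate at 4.3 N with near-zero wrist moment, so the grip is right above the centre of mass (hole4). Lifting.

Request:
step_arm(motion=[{"dr": [0,0,0],"slide": [0,0,-4],"jaw": 0},{"dr": [0,0,0],"slide": [0,0,-10],"jaw": 0},{"dr": [0,0,0],"slide": [0,0,-19],"jaw": 0},{"dr": [0,0,0],"slide": [0,0,-32],"jaw": 0},{"dr": [0,0,0],"slide": [0,0,-46],"jaw": 0},{"dr": [0,0,0],"slide": [0,0,-60],"jaw": 0},{"dr": [0,0,0],"slide": [0,0,-72],"jaw": 0},{"dr": [0,0,0],"slide": [0,0,-78],"jaw": 0}])

```text
clock: 8.35
position: [563.9, 170.0, 220.5]
ee_rot: [0.737, -0.676, 0.0, -0.001]
contact_force: [-0.1, -0.0, -4.2]
gripper_width: 4.5
grasp_force: 58.5
```

```bash
python3 - <<'E'
from h import *
plan([[430,160,217],[440,-200,217]],-175.1)
E
```

```text
t 8.35 pos [563.9 170.  220.5] F [-0.1 -0.  -4.2] w 4.5 g 58.5
y heading -175.08
dr [-0.01   0.005  0.002]
[430 160 217] -> [ -1.5 134.2   3.3]
[ 440 -200  217] -> [358.  155.1   3. ]
```

Request:
step_arm(motion=[{"dr": [0,0,0],"slide": [0,5,0],"jaw": 0},{"dr": [0,0,0],"slide": [0,16,0],"jaw": 0},{"dr": [0,0,0],"slide": [0,33,0],"jaw": 0},{"dr": [0,0,0],"slide": [0,54,0],"jaw": 0},{"dr": [0,0,0],"slide": [0,76,0],"jaw": 0},{"dr": [0,0,0],"slide": [0,96,0],"jaw": 0},{"dr": [0,0,0],"slide": [4,115,0],"jaw": 0},{"dr": [0,0,0],"slide": [12,130,0],"jaw": 0}])

```text
clock: 9.35
position: [433.5, 146.2, 219.0]
ee_rot: [0.737, -0.676, -0.0, 0.0]
contact_force: [0.5, 0.6, -3.6]
gripper_width: 5.3
grasp_force: 58.5
```

Request:
step_arm(motion=[{"dr": [0,0,0],"slide": [13,6,0],"jaw": 0},{"dr": [0,0,0],"slide": [30,11,0],"jaw": 0},{"dr": [0,0,0],"slide": [52,16,0],"jaw": 0},{"dr": [0,0,0],"slide": [78,20,0],"jaw": 0},{"dr": [0,0,0],"slide": [104,24,0],"jaw": 0},{"dr": [0,0,0],"slide": [130,27,0],"jaw": 0},{"dr": [0,0,0],"slide": [156,29,0],"jaw": 0},{"dr": [0,0,0],"slide": [182,30,0],"jaw": 0}])

```text
clock: 10.35
position: [420.7, -39.0, 219.4]
ee_rot: [0.736, -0.677, 0.0, -0.0]
contact_force: [0.1, 0.1, -4.1]
gripper_width: 4.8
grasp_force: 58.5
```

Request:
step_arm(motion=[{"dr": [0,0,0],"slide": [26,2,0],"jaw": 0},{"dr": [0,0,0],"slide": [52,3,0],"jaw": 0},{"dr": [0,0,0],"slide": [78,3,0],"jaw": 0},{"dr": [0,0,0],"slide": [102,3,0],"jaw": 0},{"dr": [0,0,0],"slide": [124,3,0],"jaw": 0},{"dr": [0,0,0],"slide": [143,3,0],"jaw": 0},{"dr": [0,0,0],"slide": [157,3,0],"jaw": 0},{"dr": [0,0,0],"slide": [164,3,0],"jaw": 0}])

```text
clock: 11.35
position: [431.7, -201.9, 219.1]
ee_rot: [0.736, -0.677, -0.0, 0.0]
contact_force: [0.1, 0.2, -4.3]
gripper_width: 4.9
grasp_force: 58.5
```

```bash
python3 - <<'E'
from h import *
plan([[442,-205.7,190]],-175.1)
s=optics.get_image("side");cv2.imwrite("pics/s4.png",s[60:320,240:500].repeat(2,0).repeat(2,1))
h=cv2.cvtColor(s,cv2.COLOR_BGR2HSV).astype(int)
print(blobs((h[...,0]>=5)&(h[...,0]<=14)&(h[...,1]>120)&(h[...,2]>70)))
E
```

```text
t 11.35 pos [ 431.7 -201.9  219.1] F [ 0.1  0.2 -4.3] w 4.9 g 58.5
y heading -175.17
dr [ 0.002  0.    -0.008]
[ 442.  -205.7  190. ] -> [  4.7 -10.   29.1]
[(np.int32(15), [423.6, 164.6]), (np.int32(292), [436.3, 199.3])]
```

View pics/s4.png

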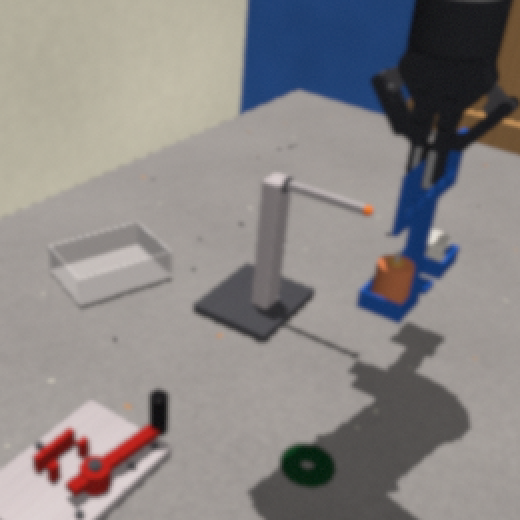

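The carrier hangs upright in the grip with both parts in their pockets. The tip is at crop (368,210). A wrist picture should measure the plate ends and the tip in the same camera.

```bash
python3 - <<'E'
from h import *
st=arm.read_state();im=optics.get_image("wrist");cv2.imwrite("pics/w5.png",im)
C=cam("wrist");p=st["position"];M=R.from_quat(st["ee_rot"]).as_matrix()
print("pos",p.round(1))
h=cv2.cvtColor(im,cv2.COLOR_BGR2HSV).astype(int)
b=blobs((h[...,0]>=5)&(h[...,0]<=16)&(h[...,1]>130)&(h[...,2]>70),8);print("orange",b)
for a,c in b: print(c,"tip rel tool at z170.. world",onz(C,c,170).round(1))
for p_ in([480.5,-205,170],p+M@[-46,0,-24],p+M@[98,0,-24]): print("pred",proj(C,p_).round(1))
w=cv2.imread("pics/w3.png")
for n,i in(("w3",w),("w5",im)):
    hh=cv2.cvtColor(i,cv2.COLOR_BGR2HSV).astype(int)
    m=(hh[...,0]>=95)&(hh[...,0]<=125)&(hh[...,1]>100)&(hh[...,2]>40)
    ys,xs=np.nonzero(m[:,290:325]);print(n,"rows",ys.min(),ys.max(),"cols top",xs[ys<ys.min()+6].mean()+290,"bottom",xs[ys>ys.max()-6].mean()+290)
E
```

```text
pos [ 431.8 -202.1  219.2]
orange [(np.int32(579), [298.1, 231.8]), (np.int32(605), [330.2, 231.5]), (np.int32(215), [229.1, 218.5]), (np.int32(15), [164.3, 230.9]), (np.int32(15), [8.4, 347.9])]
[298.1, 231.8] tip rel tool at z170.. world [ 440.9 -197.3  170. ]
[330.2, 231.5] tip rel tool at z170.. world [ 422.  -199.1  170. ]
[229.1, 218.5] tip rel tool at z170.. world [ 481.7 -202.4  170. ]
[164.3, 230.9] tip rel tool at z170.. world [ 519.6 -191.3  170. ]
[8.4, 347.9] tip rel tool at z170.. world [625.5 -98.4 170. ]
pred [231.2 214.4]
pred [314.4 389.9]
pred [314.8  17.6]
w3 rows 54 306 cols top 303.1232876712329 bottom 305.90909090909093
w5 rows 28 386 cols top 313.7435897435897 bottom 314.0
```

View pics/w5.png

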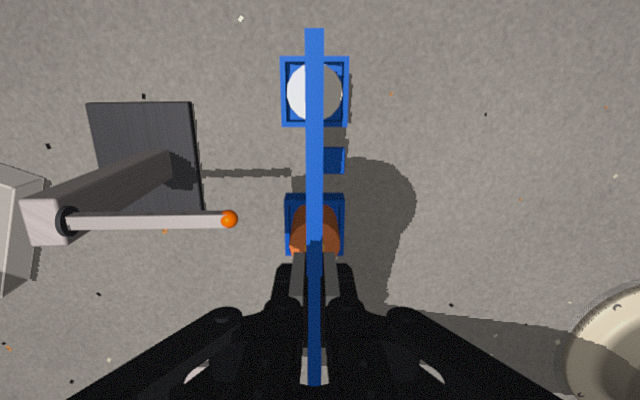

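The wrist picture shows the tip ball at (229,218), the pin running left to (65,222), and the plate edge from (314,28) to (314,386). Measuring hole4 against the tip in this one view:

```bash
cat > m.py <<'E'
from h import *
from scipy.optimize import brentq
def ends(C,a,b):
    z=brentq(lambda z:np.linalg.norm(onz(C,a,z)-onz(C,b,z))-144,100,300)
    A,B=onz(C,a,z),onz(C,b,z); return A,B,z
E
python3 - <<'E'
from m import *
st=arm.read_state();C=cam("wrist");p=st["position"];M=R.from_quat(st["ee_rot"]).as_matrix()
A,B,z=ends(C,[314,28],[314,386.5]);h4=(A+B)/2+26*(B-A)/144
print("edge z",z,"TCP-z",p[2]-z,"ends",A.round(1),B.round(1),"hole4 xy",h4.round(1),"in tool",(M.T@(h4-p)).round(1))
dz=z-(p[2]+24)
tip=onz(C,[229.1,218.5],170+dz);r=onz(C,[75,221.5],170+dz);print("dz",dz,"tip",tip.round(1),"far pin",r.round(1),"pin heading deg",np.degrees(np.arctan2(*(r-tip)[[1,0]])).round(1))
print("tip-hole",(tip-h4).round(1), "tool",(M.T@(tip-h4)).round(1))
# pin edge centreline in side view / hole visibility, side crop
S=cam("side");T=cam("top")
print("tip size z: wrist ball diam",2*np.sqrt(215/np.pi),"dist",350.4*11/(2*np.sqrt(215/np.pi)),np.linalg.norm(C[2][:3,3]-tip))
s=optics.get_image("side");cv2.imwrite("pics/s6.png",cv2.resize(s[130:240,380:490],None,fx=5,fy=5,interpolation=cv2.INTER_CUBIC))
for n,q in(("tip",[480,-205,170]),("h4",p+M@[0,0,-16+0]+[0,0,0]),): print(n,proj(S,q).round(1))
E
```

```text
edge z 239.20252144692927 TCP-z -20.022151503234426 ends [ 440.2 -297.4  239.2] [ 427.9 -153.9  239.2] hole4 xy [ 431.8 -199.8  239.2] in tool [ -1.6  -0.2 -20. ]
dz -3.9778484967655743 tip [ 482.6 -200.7  166. ] far pin [ 573.7 -191.1  166. ] pin heading deg 6.0
tip-hole [ 50.7  -0.9 -73.2] tool [  5.2 -50.5  73.2]
tip size z: wrist ball diam 16.545286401814263 dist 232.9606092268882 215.28786800820149
tip [424.2 165.6]
h4 [451.6 144.2]
```

View pics/s6.png

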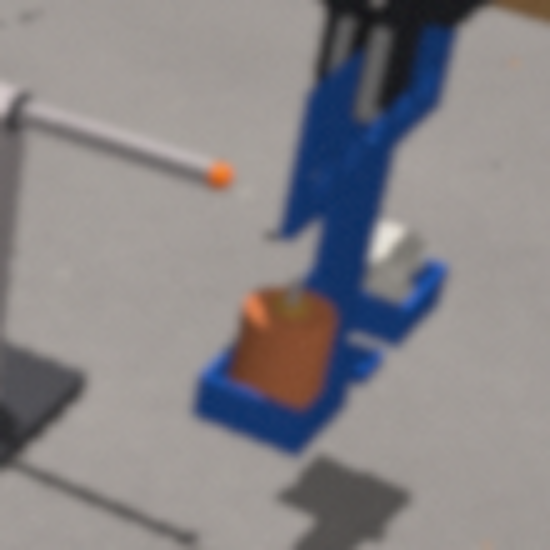

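Nothing is touching and the tip is about 50 mm ahead of the plate. Lowering the hole to pin height and shifting, stopping 25 mm short for a last check.

Request:
step_arm(motion=[{"dr": [0,0,0],"slide": [1,-2,3],"jaw": 0},{"dr": [0,0,0],"slide": [3,-6,9],"jaw": 0},{"dr": [0,0,0],"slide": [5,-12,18],"jaw": 0},{"dr": [0,0,0],"slide": [6,-18,27],"jaw": 0},{"dr": [0,0,0],"slide": [6.5,-22,32],"jaw": 0},{"dr": [0,0,0],"slide": [6.5,-22,33],"jaw": 0},{"dr": [0,0,0],"slide": [6.5,-22,33],"jaw": 0},{"dr": [0,0,0],"slide": [6.5,-22,33],"jaw": 0}])

```text
clock: 12.5
position: [454.4, -205.5, 186.7]
ee_rot: [0.737, -0.676, 0.0, -0.0]
contact_force: [0.3, -0.2, -3.2]
gripper_width: 4.9
grasp_force: 58.5
```

```bash
python3 - <<'E'
from m import *
plan([])
st=arm.read_state();p=st["position"];M=R.from_quat(st["ee_rot"]).as_matrix()
im=optics.get_image("wrist");C=cam("wrist");cv2.imwrite("pics/w7.png",im)
hh=cv2.cvtColor(im,cv2.COLOR_BGR2HSV).astype(int)
m=(hh[...,0]>=95)&(hh[...,0]<=125)&(hh[...,1]>100)&(hh[...,2]>40)
ys,xs=np.nonzero(m[:,290:335]);print(ys.min(),ys.max())
A,B,z=ends(C,[314,ys.min()],[314,ys.max()+.5]);h4=(A+B)/2+26*(B-A)/144;dz=z-(p[2]+24)
print("dz",dz,"h4 tool",(M.T@(h4-p)).round(1))
for a,c in blobs((hh[...,0]>=5)&(hh[...,0]<=16)&(hh[...,1]>130)&(hh[...,2]>70),60):
    for d in(dz,0):
        t=onz(C,c,170+d); print(a,c,"tip",t.round(1),"tip-hole tool",(M.T@(t-h4)).round(1))
g=im.max(2)
s=optics.get_image("side");cv2.imwrite("pics/s7.png",s)
sh=cv2.cvtColor(s,cv2.COLOR_BGR2HSV).astype(int)
print("side",[b for b in blobs((sh[...,0]>=5)&(sh[...,0]<=14)&(sh[...,1]>120)&(sh[...,2]>70))])
t=optics.get_image("top");th=cv2.cvtColor(t,cv2.COLOR_BGR2HSV).astype(int)
print("top blue ",blobs((th[...,0]>=100)&(th[...,0]<=125)&(th[...,1]>120)&(th[...,2]>60),8))
E
```

```text
t 12.5 pos [ 454.4 -205.5  186.7] F [ 0.3 -0.2 -3.2] w 4.9 g 58.5
y heading -175.09
28 386
dz -3.9594985633653152 h4 tool [ -1.6  -0.2 -20. ]
582 [298.1, 232.0] tip [ 463.3 -213.7  166. ] tip-hole tool [10.6 -8.  40.7]
582 [298.1, 232.0] tip [ 463.3 -215.5  170. ] tip-hole tool [12.3 -7.8 36.7]
601 [330.2, 231.6] tip [ 447.2 -215.3  166. ] tip-hole tool [10.8  8.2 40.7]
601 [330.2, 231.6] tip [ 447.6 -217.   170. ] tip-hole tool [12.5  8.  36.7]
306 [259.0, 251.6] tip [ 482.5 -201.1  166. ] tip-hole tool [ -0.3 -28.2  40.7]
306 [259.0, 251.6] tip [ 482.  -203.2  170. ] tip-hole tool [  1.7 -27.5  36.7]
side [(np.int32(14), [423.5, 164.7]), (np.int32(262), [424.6, 207.3])]
top blue  [(np.int32(25), [420.6, 243.6])]
```

The tip is 28 mm ahead and 0 to 1.7 mm off laterally. Going on slowly, with a 1 mm correction.

Request:
step_arm(motion=[{"dr": [0,0,0],"slide": [1,-3,0.5],"jaw": 0},{"dr": [0,0,0],"slide": [1,-8,0.5],"jaw": 0},{"dr": [0,0,0],"slide": [1,-14,0.5],"jaw": 0},{"dr": [0,0,0],"slide": [1,-20,0.5],"jaw": 0},{"dr": [0,0,0],"slide": [1,-26,0.5],"jaw": 0},{"dr": [0,0,0],"slide": [1,-32,0.5],"jaw": 0},{"dr": [0,0,0],"slide": [1,-38,0.5],"jaw": 0},{"dr": [0,0,0],"slide": [1,-40,0.5],"jaw": 0}])

```text
clock: 13.65
position: [494.8, -202.9, 185.7]
ee_rot: [0.737, -0.676, 0.0, 0.0]
contact_force: [-0.9, 0.5, -4.7]
gripper_width: 4.9
grasp_force: 58.5
```

```bash
python3 - <<'E'
from h import *
plan([]); print(arm.read_state()["wrist_torque"].round(2))
s=optics.get_image("side")
w=optics.get_image("wrist")
a=cv2.resize(s[120:240,360:480],(480,480),interpolation=cv2.INTER_CUBIC)
b=cv2.resize(w[140:340,200:400],(300,300)); b=np.vstack([b,np.zeros((180,300,3),np.uint8)])
cv2.imwrite("pics/c8.png",np.hstack([a,b]))
E
```

```text
t 13.65 pos [ 494.8 -202.9  185.7] F [-0.9  0.5 -4.7] w 4.9 g 58.5
y heading -175.08
[0.   0.02 0.02]
```

View pics/c8.png

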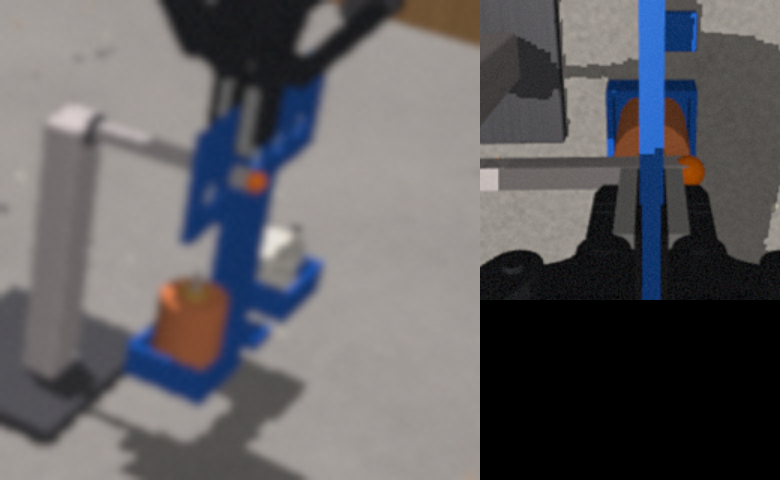

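The pin goes through the hole with the ball out on the near side (crop (257,181)) and no contact force. Continuing to mid-pin, then lowering onto it.

Request:
step_arm(motion=[{"dr": [0,0,0],"slide": [0,-3,0],"jaw": 0},{"dr": [0,0,0],"slide": [0,-9,0],"jaw": 0},{"dr": [0,0,0],"slide": [-0.3,-16,0],"jaw": 0},{"dr": [0,0,0],"slide": [-0.5,-23,0],"jaw": 0},{"dr": [0,0,0],"slide": [-0.5,-30,0],"jaw": 0},{"dr": [0,0,0],"slide": [-0.5,-35,0],"jaw": 0},{"dr": [0,0,0],"slide": [-0.5,-37,0.5],"jaw": 0},{"dr": [0,0,0],"slide": [-0.5,-37,2],"jaw": 0}])

```text
clock: 14.75
position: [531.1, -199.3, 183.7]
ee_rot: [0.737, -0.676, -0.0, 0.0]
contact_force: [-0.6, -0.6, -4.0]
gripper_width: 4.5
grasp_force: 58.5
```

Request:
step_arm(motion=[{"dr": [0,0,0],"slide": [0,0,0.5],"jaw": 0},{"dr": [0,0,0],"slide": [0,0,1],"jaw": 0},{"dr": [0,0,0],"slide": [0,0,1.5],"jaw": 0},{"dr": [0,0,0],"slide": [0,0,2],"jaw": 0},{"dr": [0,0,0],"slide": [0,0,2.5],"jaw": 0},{"dr": [0,0,0],"slide": [0,0,2.5],"jaw": 0},{"dr": [0,0,0],"slide": [0,0,2.5],"jaw": 0},{"dr": [0,0,0],"slide": [0,0,2.5],"jaw": 0}])

```text
clock: 15.75
position: [531.1, -199.3, 181.3]
ee_rot: [0.737, -0.676, 0.0, -0.0]
contact_force: [-0.1, 0.5, -3.7]
gripper_width: 4.7
grasp_force: 58.5
```

Request:
step_arm(motion=[{"dr": [0,0,0],"slide": [0,0,0.4],"jaw": 0},{"dr": [0,0,0],"slide": [0,0,0.8],"jaw": 0},{"dr": [0,0,0],"slide": [0,0,1.2],"jaw": 0},{"dr": [0,0,0],"slide": [0,0,1.5],"jaw": 0},{"dr": [0,0,0],"slide": [0,0,1.5],"jaw": 0},{"dr": [0,0,0],"slide": [0,0,1.5],"jaw": 0},{"dr": [0,0,0],"slide": [0,0,1.5],"jaw": 0},{"dr": [0,0,0],"slide": [0,0,1.5],"jaw": 0}])

```text
clock: 16.75
position: [531.3, -199.4, 180.2]
ee_rot: [0.737, -0.676, 0.0, -0.0]
contact_force: [-0.3, -0.3, 0.9]
gripper_width: 5.1
grasp_force: 59.3
```

```bash
python3 -c "
from h import *
plan([]); print(arm.read_state()['wrist_torque'].round(3))"
```

```text
t 16.75 pos [ 531.3 -199.4  180.2] F [-0.3 -0.3  0.9] w 5.1 g 59.3
y heading -175.08
[-0.256  0.174  0.034]
```

The weight is now on the pin. Opening gently, then up and away.

Request:
step_arm(motion=[{"dr": [0,0,0],"slide": [0,0,-0.4],"jaw": 2},{"dr": [0,0,0],"slide": [0,0,-0.4],"jaw": 5},{"dr": [0,0,0],"slide": [0,0,-0.4],"jaw": 7},{"dr": [0,0,0],"slide": [0,0,-0.4],"jaw": 9},{"dr": [0,0,0],"slide": [0,0,-0.4],"jaw": 12},{"dr": [0,0,0],"slide": [0,0,-0.4],"jaw": 18},{"dr": [0,0,0],"slide": [0,0,-0.4],"jaw": 26},{"dr": [0,0,0],"slide": [0,0,-0.4],"jaw": 34}])

```text
clock: 17.75
position: [531.1, -199.3, 180.2]
ee_rot: [0.737, -0.676, 0.0, 0.0]
contact_force: [-0.3, -0.4, -0.5]
gripper_width: 33.9
grasp_force: 0.0
```

Request:
step_arm(motion=[{"dr": [0,0,0],"slide": [0,0,-3],"jaw": 34},{"dr": [0,0,0],"slide": [0,0,-10],"jaw": 34},{"dr": [0,0,0],"slide": [0,0,-20],"jaw": 34},{"dr": [0,0,0],"slide": [0,0,-35],"jaw": 34},{"dr": [0,0,0],"slide": [0,0,-55],"jaw": 34},{"dr": [0,0,0],"slide": [0,0,-80],"jaw": 34},{"dr": [0,0,0],"slide": [0,0,-105],"jaw": 34},{"dr": [0,0,0],"slide": [0,0,-115],"jaw": 34}])

```text
clock: 18.75
position: [531.8, -199.5, 297.9]
ee_rot: [0.737, -0.676, 0.002, -0.001]
contact_force: [-0.7, 1.0, -0.3]
gripper_width: 34.1
grasp_force: 0.0
```

```bash
python3 - <<'E'
from m import *
plan([])
def look():
    im=optics.get_image("wrist");C=cam("wrist")
    hh=cv2.cvtColor(im,cv2.COLOR_BGR2HSV).astype(int)
    m=(hh[...,0]>=95)&(hh[...,0]<=125)&(hh[...,1]>100)&(hh[...,2]>40)
    n,l,stt,ce=cv2.connectedComponentsWithStats(m.astype(np.uint8))
    print([(stt[i].tolist()) for i in range(1,n) if stt[i,4]>40])
    print("orange",blobs((hh[...,0]>=5)&(hh[...,0]<=16)&(hh[...,1]>130)&(hh[...,2]>70),40))
    s=optics.get_image("side");sh=cv2.cvtColor(s,cv2.COLOR_BGR2HSV).astype(int)
    b=(sh[...,0]>=100)&(sh[...,0]<=125)&(sh[...,1]>120)&(sh[...,2]>70);b[:100]=0;b[:,500:]=0
    k,l,stt,ce=cv2.connectedComponentsWithStats(b.astype(np.uint8));print("side blue",[(stt[i].tolist(),ce[i].round(1).tolist()) for i in range(1,k) if stt[i,4]>30])
    print("side orange",blobs((sh[...,0]>=5)&(sh[...,0]<=14)&(sh[...,1]>120)&(sh[...,2]>70),10))
    return s
s=look();cv2.imwrite("pics/s9.png",s)
# predicted side pixels of a level hung carrier (yaw .085, hole4 at (531,-200,164))
S=cam("side");c=np.array([531.3+26*.085,-199.8-26,0]);yv=np.array([-.085,.996,0])
for n,q in(("topL",c+72*yv+[0,0,204]),("topR",c-72*yv+[0,0,204]),("motor",c+50*yv+[0,0,54+26]),("pulley",c-50*yv+[0,0,54+20])): print(n,proj(S,q).round(1))
E
```

```text
t 18.75 pos [ 531.8 -199.5  297.9] F [-0.7  1.  -0.3] w 34.1 g 0.0
y heading -175.08
[[292, 58, 48, 206, 3623], [295, 198, 8, 7, 41]]
orange [(np.int32(121), [305.9, 177.9]), (np.int32(138), [325.1, 177.5]), (np.int32(108), [377.9, 189.9]), (np.int32(78), [306.3, 201.7]), (np.int32(77), [324.9, 201.4])]
side blue [([361, 100, 95, 19, 940], [409.2, 105.7]), ([377, 128, 49, 87, 1301], [404.3, 171.2])]
side orange [(np.int32(14), [423.5, 164.7]), (np.int32(225), [392.1, 196.5])]
topL [392.3 151.3]
topR [425.  128.7]
motor [390.8 198.7]
pulley [411.8 182.8]
```

Released. Moving back, then checking the hang for level and for rest.

Request:
step_arm(motion=[{"dr": [0,0,0],"slide": [0,10,-10],"jaw": 34},{"dr": [0,0,0],"slide": [0,30,-20],"jaw": 34},{"dr": [0,0,0],"slide": [0,50,-30],"jaw": 34},{"dr": [0,0,0],"slide": [0,70,-40],"jaw": 34},{"dr": [0,0,0],"slide": [0,80,-40],"jaw": 34},{"dr": [0,0,0],"slide": [0,80,-40],"jaw": 34},{"dr": [0,0,0],"slide": [0,80,-40],"jaw": 34},{"dr": [0,0,0],"slide": [0,80,-40],"jaw": 34}])

```text
clock: 19.85
position: [451.8, -206.1, 334.6]
ee_rot: [0.737, -0.676, -0.0, 0.0]
contact_force: [-0.4, 0.4, 0.2]
gripper_width: 34.2
grasp_force: 0.0
```

```bash
python3 - <<'E'
from h import *
plan([])
S=cam("side")
for s in(cv2.imread("pics/s9.png"),optics.get_image("side"),optics.get_image("side")):
    sh=cv2.cvtColor(s,cv2.COLOR_BGR2HSV).astype(int)
    b=(sh[...,0]>=100)&(sh[...,0]<=125)&(sh[...,1]>110)&(sh[...,2]>60);b[:122]=0;b[:,500:]=0
    xs=np.arange(394,424);top=[np.nonzero(b[:,x])[0].min() for x in xs]
    f=np.polyfit(xs,top,1);res=np.std(top-np.polyval(f,xs))
    ys,cx=np.nonzero(b)
    print("top slope px",f[0].round(3),"res",res.round(2),"extent",cx.min(),cx.max(),ys.min(),ys.max(),"motor",[q for q in blobs((sh[...,0]>=5)&(sh[...,0]<=14)&(sh[...,1]>120)&(sh[...,2]>70),10)])
c=np.array([533.5,-225.8,0])
for tilt in(-4,0,4):
    a=np.radians(tilt);yv=np.array([-.085*np.cos(a),.996*np.cos(a),np.sin(a)]);d=proj(S,c+72*yv+[0,0,204])-proj(S,c-72*yv+[0,0,204]);print("tilt",tilt,"slope",(d[1]/d[0]).round(3))
t=optics.get_image("top");th=cv2.cvtColor(t,cv2.COLOR_BGR2HSV).astype(int);g=(th[...,0]>50)&(th[...,0]<90)&(th[...,1]>100);print("enc",blobs(g,20))
E
```

```text
t 19.85 pos [ 451.8 -206.1  334.6] F [-0.4  0.4  0.2] w 34.2 g 0.0
y heading -175.07
top slope px -0.78 res 0.35 extent 377 425 128 215 motor [(np.int32(14), [423.5, 164.7]), (np.int32(225), [392.1, 196.5])]
top slope px -0.735 res 0.29 extent 377 425 128 215 motor [(np.int32(15), [423.6, 164.6]), (np.int32(229), [392.0, 196.2])]
top slope px -0.749 res 0.3 extent 377 425 128 214 motor [(np.int32(15), [423.6, 164.6]), (np.int32(229), [392.1, 196.1])]
tilt -4 slope -0.812
tilt 0 slope -0.693
tilt 4 slope -0.569
enc []
```

```bash
python3 -c "
from bench import arm
print(arm.job_done())"
```

```text
the job is handed in; nothing more can be done
None
```

I opened the lever and hung the carrier on the pin by hole4, within about 2° of level and at rest. The motor is still in its pocket; I didn't re-check the pulley, encoder, box or screwdriver after release. I handed the job in at about 20 s, and I viewed 11 pictures, one over the limit of 10.

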